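# Place a hands-free call on the packing-room telephone

### The job

Ring the dispatch office hands-free on the desk telephone: press the speaker key (the long oval key in the corner on its user's near right), let it spring back, then press the middle one of the three wide one-touch keys under the display, and take your hand away. Press gently with the fingertips, press no other key, leave the handset lying in its cradle, do not shift or lift the telephone, and do not disturb the things around it.

Things in the scene. Friction and masses are not known exactly. Their poses are not given: they have to be found in the camera images.
- phone: White desk telephone, loose on rubber feet, 216 mm deep (x), 236 wide (y), 1.2 to 1.8 kg in all. Origin: centre of its underside. x points from its user to the display end, y to the user's left (handset side), z up; the user's side faces the robot within 20 degrees. Its key panel slopes 10 degrees: 32 mm above the table at the near edge, 51 at the middle, 70 at the far edge. All keys are grey.
- speaker_key_top (a point): Centre of the top of the speaker key: long oval, small loudspeaker pictogram, 46 mm wide (y) by 18 (x), 9 mm proud, at the panel's near right corner. Moves with the key. z: outward normal of the panel; x: up the slope, away from the user; y: to the user's left. Nearest other keys: edge of a round key 47 mm to the left, edge of the number keys 32 mm up the slope.
- speaker_key (a joint): Travel of the speaker key along the panel's normal: 0 up, 0.006 m fully down. Spring return: it starts to move at 1.2 N, is 0.0025 m down at 3.4 N and fully down at 6.5 N (then a hard stop). It counts as pressed from 0.0025 m.
- one_touch_middle_top (a point): Centre of the top of the middle one-touch key, 28 mm wide (y) by 20 (x), 9 mm proud; axes as for the speaker key; moves with the key. The three one-touch keys form a row just below the display, above a paper name strip; the two equal neighbours stand 44 mm to either side (centre to centre, 16 mm gap). The edge of the number keys lies 32 mm down the slope.
- one_touch_middle (a joint): Travel of the middle one-touch key: 0 up, 0.006 m fully down; same spring as the speaker key (1.2 N to start, 6.5 N fully down). Pressed from 0.0025 m.
- one_touch_left (a joint): Travel of the left one-touch key (handset side); leave it up. Same spring.
- one_touch_right (a joint): Travel of the right one-touch key; leave it up. Same spring.
- keypad: The 12 number keys (24 by 15 mm, 6 mm proud, 36 mm apart across, 22 mm apart along the slope), between the one-touch row and the near row; to be left alone. Origin at the centre of the phone's panel, axes as for the speaker key.
- round_keys: The two round keys (20 mm across, 6 mm proud) in the near row, left of the speaker key, to be left alone; same origin as the keypad.
- handset: White handset without cord, lying along the phone's x in the cradle at its left: 204 mm long, 48 wide, 42 thick; its top stands up to 110 mm above the table at the far end. Origin: centre of its underside, on the panel; its z axis is upright.
- cradle (a point): Point fixed on the phone where the origin of the handset belongs: on the panel, 80 mm left of the phone's centre, 51 mm above the table.
- tape_roll: Roll of packing tape lying flat on the table beside the phone, 100 mm across, 48 mm high. Origin: centre of its underside. Loose.
- tag_gun: Green tagging gun lying on its side beside the phone, about 145 by 105 mm, 24 mm thick. Origin near its middle, on the table. Loose.
- marker: Flat marker pen, 126 mm long, 27 mm wide, 16 mm thick, lying beyond the display end of the phone. Origin near its middle, on the table. Loose.
There are look-alikes about, which are no part of the job. What is meant by the handset is not black or pink, and is the larger of those in its own colour.

How it is judged:
By the outcome, as a careful person would: the job done as asked, in the order asked, and still so for the second after the job is handed in, with the robot touching nothing.
It also fails if it takes over 42 s, if anything falls off the work surface, if the arm or the gripper's body presses on something with over 40 N, if the wrist force passes 120 N, or if a joint passes its speed limit or range.

### The arm

A 7-joint arm with a two-finger parallel gripper is mounted at the origin on the work surface. World frame = base frame: x ahead of the robot, y to its left, z up, the work surface at z = 0. Lengths are in mm, angles in rad, forces in N, time in s.
With the tool pointing down it reaches from about 400 to 875 mm from the base axis. Payload 4.4 kg.
Tool frame: the origin (TCP) lies at the very end of the fingers, on their centre line; the grasp point (between the pads) lies 19 mm behind it; z points along the fingers, y is the direction in which the jaws open and shut (so a half turn about z gives the same grasp; the last joint's range is limited). The gripper opens to 85 mm and grips with 20 to 120 N. Pads are 22 mm wide; open, the fingers measure 114 mm over their backs; the gripper's body (76 mm by 85 mm) begins 54 mm behind the grasp point. The pads swing forward as they close: fully open they stand 13 mm farther back than shut.
Start: joints at [1.035, 0.628, 0.038, 1.517, -0.027, 0.996, -0.02], TCP at [294.288, -579.579, 231.313] pointing down, gripper open.
Joint ranges: [-3.06, 3.06], [-0.37, 2.12], [-1.25, 1.32], [0.18, 2.47], [-1.1, 4.24], [0.23, 1.98], [-2.94, 2.94]. Speed limits (rad/s): [2.57, 2.57, 3.14, 3.14, 3.14, 3.14, 3.14].

### API

Orientations are given as [roll, pitch, yaw] about the fixed x, y, z axes, in that order (R = Rz(yaw) Ry(pitch) Rx(roll)).
In Python, from cell import ctrl gives the robot as it stands.
- The arm moves only by the shell command python3 -m crank 'ROWS' [OPENING]. ROWS is JSON, a list that holds one entry, the list of rows, each a list of 6 numbers: the shift along the tool's x, y, z in units of 30 mm (1.0 is 30 mm), then the turn, a rotation vector about the tool's x, y, z in units of 6 degrees (1.0 is 6 degrees). In form: [[[tx, ty, tz, rx, ry, rz], ...]]. A call has 1 to 12 rows; each row shifts and turns the pose as measured when the row begins, along the tool's axes as they then stand; what a row does not reach is not made up. A row lasts 1/12 s, in which the tool goes at most 41.7 mm and 7.16 degrees, less where a joint would pass 70% of its speed; a pose out of reach is approached as far as the arm can. A call is refused whole if a number of a shift passes 1 or a number of a turn 1, either way. A call with a gripper value outside its range is refused whole. OPENING is the gripper command: -1 is fully open, 1 is shut, values between are in proportion, set as the call begins (- or left out, the last holds). The fingers move at their own pace and stop on an object; the grip force is fixed at half the most. Time passes only in rows, so rows that do not move let the fingers close. It gives the time, the measured TCP pose, the force and the opening at its end, in the units of the state.
- ctrl.read_state(): the state, without advancing time (a new reading comes with each control period).
- ctrl.get_image(name): name is "scene" or "top"; returns a dict with "color" (420x560x3 uint8, red, green, blue), "depth" (420x560 float32, mm along the optical axis (not along the pixel's ray), 0 where there is no reading), "camera_matrix" (3x3 intrinsics, pixels), "k1" (the pictures are not rectified: a ray, as slopes to the right and down, at radius r is drawn at 1 + k1 r^2 times it, then the intrinsics apply), "R" (3x3) and "t" (3): a world point X has camera coordinates R X + t. Camera axes: x right, y down, z forward; pixel columns grow to the right and rows downward; lengths in mm; the calibration is good to about 2 mm. A picture is of the moment at which its call begins.
- ctrl.finish_job(): hands the job in, once; it reports no verdict.
Trained networks look in a picture, given as the dict that the camera call returned (one of the last four; its "shot" number tells which), for a name from the list of things; names that differ only in an ending like _2 or _b are one class to them, and where a whole thing is asked for, a point or a joint stands for the part that bears it (a point fixed in the world has none). Each returns a list of dicts, best first, with "conf" (0 to 1); they miss things now and then, are a little off and sometimes report something else, mostly with a low value. They report only what shows in the picture. A call takes as long as a camera call. They do not tell look-alikes from the thing itself.
- ctrl.search_frame(query, picture): "extent" ([centre column, centre row, width, height] in pixels, round what is visible of it).
The state is a dict: "clock": time; "qpos": joint angles; "qd": joint speeds; "tau": joint torques, N m; "eef_pos": TCP position; "tool_rot": TCP orientation; "force": force on the tool from outside, world axes, zero at the start; "torque": the same for the moment, N m; "width": finger opening in mm.
Only numpy, scipy, OpenCV 4.12 (cv2) and the standard library are available. Lean on these libraries where they do the work, as an engineer would, in place of code of your own. Each camera call takes 0.05 s, during which the arm holds its last target. There are 200 camera calls.

## Working session

There is one attempt and no reset: what is moved stays moved. The work goes in short steps, Python scripts to look and compute and a shell command to move; the robot and the scene stay as the last step left them, time stands still between calls to the robot, and variables do not carry over. Pictures are saved under pics/ and viewed, about 8 in all and at most 12, crops included, and the job is handed in when it is done.

```bash
mkdir -p pics; ls
cat > h.py <<'E'
import numpy as np, cv2
from cell import ctrl
def project(im,X):
    p=np.atleast_2d(X)@np.array(im["R"]).T+np.array(im["t"]); s=p[:,:2]/p[:,2:]
    s=s*(1+im["k1"]*(s**2).sum(1,keepdims=True)); K=np.array(im["camera_matrix"])
    return s@K[:2,:2].T+K[:2,2]
def cloud(im):
    K=np.array(im["camera_matrix"]);h,w=im["depth"].shape
    u,v=np.meshgrid(np.arange(w),np.arange(h))
    d=np.stack([(u-K[0,2])/K[0,0],(v-K[1,2])/K[1,1]],-1);s=d.copy()
    for _ in range(8): s=d/(1+im["k1"]*(s**2).sum(-1,keepdims=True))
    z=im["depth"][...,None]; P=np.concatenate([s*z,z],-1)
    return (P-np.array(im["t"]))@np.array(im["R"])
def save(n,c): cv2.imwrite("pics/"+n+".png",cv2.cvtColor(c,cv2.COLOR_RGB2BGR))
E
python3 - <<'E'
from h import *
import pickle
s=ctrl.read_state();print({k:np.round(v,3) for k,v in s.items()})
for n in("top","scene"):
    im=ctrl.get_image(n);pickle.dump(im,open(n+".pkl","wb"));save(n,im["color"])
    C=cloud(im);print(n,np.round(im["t"],0),im["k1"])
    for q in("phone","speaker_key_top","one_touch_middle_top","handset","keypad","tape_roll","tag_gun","marker"):
        for r in ctrl.search_frame(q,im)[:3]:
            e=r["extent"];print(q,np.round(r["conf"],2),np.round(e),np.round(C[int(e[1]),int(e[0])]))
E
```

```text
pics
{'clock': np.float64(0.0), 'qpos': array([ 1.035,  0.629,  0.038,  1.518, -0.027,  0.996, -0.02 ]), 'qd': array([-0.   , -0.   , -0.001,  0.002,  0.001, -0.   , -0.001]), 'tau': array([-0.0000e+00, -5.6339e+01,  1.2260e+00, -1.9344e+01,  1.1000e-02,
        1.1000e-02,  0.0000e+00]), 'eef_pos': array([ 294.003, -579.021,  230.4  ]), 'tool_rot': array([-3.14,  0.  ,  0.47]), 'force': array([-0.155, -0.661,  0.531]), 'torque': array([-0.018,  0.022,  0.015]), 'width': np.float64(85.191)}
top [  0. 550. 762.] 0.02397177381568814
phone 0.62 [305. 211. 113. 104.] [570.  12.  54.]
speaker_key_top 0.74 [341. 254.  20.   8.] [487. -75.  46.]
one_touch_middle_top 0.66 [325. 185.  13.   9.] [627. -27.  67.]
handset 0.82 [271. 205.  24.  96.] [566.  83.  93.]
handset 0.75 [360. 332.  16.  74.] [ 331. -126.   33.]
handset 0.7 [328. 184.  11.   7.] [629. -31.  68.]
keypad 0.83 [325. 215.  54.  44.] [564. -32.  51.]
tape_roll 0.89 [416. 215.  52.  44.] [ 598. -244.    5.]
tape_roll 0.51 [277. 146.  56.  12.] [726.  91.  15.]
tag_gun 0.67 [203. 213.  52.  51.] [552. 244.   1.]
marker 0.56 [279. 147.  57.  14.] [725.  87.  19.]
scene [-277. -299. 1166.] -0.00472295731753847
phone 0.83 [262. 256. 153. 114.] [633.  -7.  60.]
speaker_key_top 0.67 [230. 267.  19.  16.] [639. -70.  68.]
speaker_key_top 0.66 [204. 223.  24.  12.] [500. -78.  44.]
handset 0.77 [275. 154.  21.  60.] [351. 148.  42.]
handset 0.66 [298. 218.  67.  70.] [607.  80.  98.]
handset 0.61 [411. 269.  67.  68.] [749. 264.  10.]
keypad 0.95 [239. 237.  69.  40.] [572. -30.  55.]
keypad 0.35 [206. 223.  23.  12.] [498. -76.  44.]
tape_roll 0.74 [138. 294.  62.  61.] [ 579. -240.    0.]
tag_gun 0.57 [361. 209.  42.  58.] [580. 251.  24.]
marker 0.67 [137. 294.  60.  60.] [ 577. -242.   -1.]
marker 0.64 [330. 297.  61.  44.] [740.  82.  15.]
```

Run:
```python
from h import *
import pickle
im=pickle.load(open("top.pkl","rb"));c=im["color"]
save("topcrop",cv2.resize(c[135:285,235:385],None,fx=4,fy=4,interpolation=cv2.INTER_CUBIC))
C=cloud(im)
# panel plane + height image over the region
z=C[...,2];m=np.clip(z*2.2,0,255).astype(np.uint8)
cs=pickle.load(open("scene.pkl","rb"))
save("both",np.vstack([c[120:380],cs["color"][120:380]]))
```

```text
(no output)
```

View pics/topcrop.png

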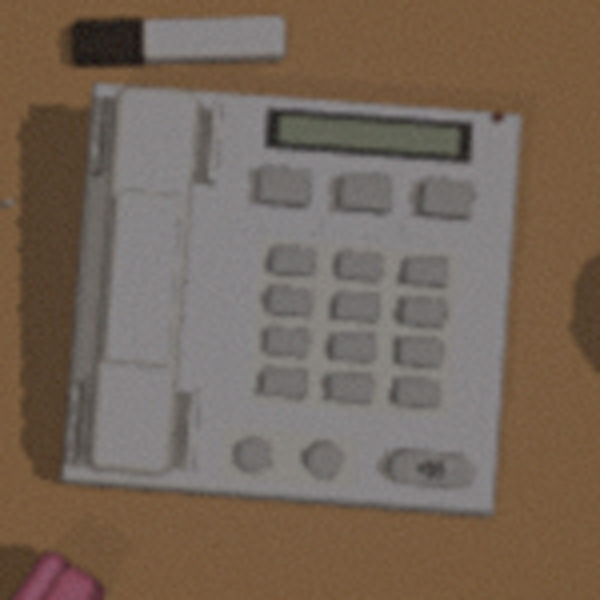

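View pics/both.png

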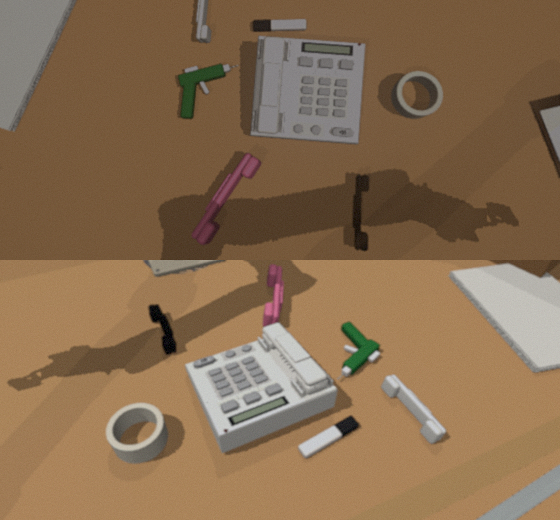

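The top picture shows one phone: speaker key at about (342,252), middle one-touch key at about (326,182). The white handset is in the cradle at (271,205). The look-alike handsets (pink, black, and a small white one by the display end) all lie off the phone. Next I fit the phone pose and both key tops.

```bash
cat >> h.py <<'E'
def ray_plane(im,uv,n,p0):
    K=np.array(im["camera_matrix"]);R=np.array(im["R"]);t=np.array(im["t"])
    d=np.linalg.solve(K[:2,:2],np.array(uv,float)-K[:2,2]);s=d.copy()
    for _ in range(8): s=d/(1+im["k1"]*(s@s))
    o=-R.T@t; w=R.T@np.array([s[0],s[1],1]); return o+w*(n@(p0-o))/(n@w)
E
python3 - <<'E'
from h import *
import pickle
from scipy.optimize import least_squares
im=pickle.load(open("top.pkl","rb"))
uv=np.array([(97,86),(521,115),(493,512),(64,481)])/4+[235-.4,135-.4]
L=np.array([(108,118,70),(108,-118,70),(-108,-118,32),(-108,118,32)],float)
def w(p,L): 
    c,s=np.cos(p[2]),np.sin(p[2]); L=np.atleast_2d(L); return np.c_[L[:,0]*c-L[:,1]*s+p[0],L[:,0]*s+L[:,1]*c+p[1],L[:,2]]
r=least_squares(lambda p:(project(im,w(p,L))-uv).ravel(),[570,0,0],x_scale=[10,10,.1]);p=r.x
print("pose",p,np.round(r.fun,2))
a=np.radians(10);c,s=np.cos(p[2]),np.sin(p[2])
n=np.array([-np.sin(a)*c,-np.sin(a)*s,np.cos(a)]);p0=np.array([p[0],p[1],51.])
C=cloud(im)
for nm,(x,y),h in(("spk",(431,468),9),("otm",(364,191),9),("otl",(285,187),9),("otr",(446,199),9),("spk_det",((341-235)*4,(254-135)*4),9)):
    q=np.array([x/4+235-.4,y/4+135-.4]); P=ray_plane(im,q,n,p0+n*h)
    d=P-p0; loc=[(d[0]*c+d[1]*s)/np.cos(a),-d[0]*s+d[1]*c]
    k=C[int(q[1])-1:int(q[1])+3,int(q[0])-1:int(q[0])+3].reshape(-1,3)
    print(nm,np.round(P,1),"local slope xy",np.round(loc,1),"depth med",np.round(np.median(k,0),1))
# panel plane depth fit
S=C[140:282,240:380].reshape(-1,3);d=S-p0;loc=np.c_[d[:,0]*c+d[:,1]*s,-d[:,0]*s+d[:,1]*c]
hh=d@n
for nm,mk in(("right strip",(abs(loc[:,1]+105)<6)&(abs(loc[:,0])<60)),("gap",(abs(loc[:,0]+64)<3)&(abs(loc[:,1]+40)<40))):print(nm,mk.sum(),np.median(hh[mk]))
from scipy.spatial.transform import Rotation as Ro
cs=pickle.load(open("scene.pkl","rb"))
X=w(p,L);print("scene corners",np.round(project(cs,X)))
T=np.c_[[np.cos(a)*c,np.cos(a)*s,np.sin(a)],[s,-c,0],-n];print("tool rpy",Ro.from_matrix(T).as_euler("xyz"))
E
```

```text
pose [5.73912841e+02 4.09367108e+00 3.31922742e-02] [-1.18 -1.05  0.86 -0.63  1.04  1.04 -0.73  0.41]
spk [490.1 -78.3  44.9] local slope xy [-87.8 -79.5] depth med [490.4 -78.5  44.5]
otm [631.9 -27.4  70.2] local slope xy [ 57.8 -33.4] depth med [632.2 -27.1  69.2]
otl [629.6  15.   70. ] local slope xy [56.9  9.1] depth med [628.9  15.7  70. ]
otr [632.3 -71.6  70. ] local slope xy [ 56.7 -77.6] depth med [632.2 -72.6  69.7]
spk_det [485.5 -75.   44.1] local slope xy [-92.3 -76.1] depth med [485.8 -74.1  44.1]
right strip 305 -0.3041703333959426
gap 107 -0.1687527645054919
scene corners [[336. 246.]
 [217. 295.]
 [182. 222.]
 [283. 189.]]
tool rpy [ 3.14159265 -0.17453293  0.03319227]
```

```bash
cat >> h.py <<'E'
from scipy.spatial.transform import Rotation as Ro
SPK=np.array([490.1,-78.3,44.9]); OTM=np.array([631.9,-28.,70.]); YAW=.033
GOAL=Ro.from_euler("xyz",[np.pi,-np.radians(10),YAW]); N=-GOAL.as_matrix()[:,2]
def plan(target,n):
    "constant row for n rows from the present pose to target, plus the offsets"
    s=ctrl.read_state();p=np.array(s["eef_pos"]);R0=Ro.from_euler("xyz",s["tool_rot"])
    w=(R0.inv()*GOAL).as_rotvec();A=sum((R0*Ro.from_rotvec(w*i/n)).as_matrix() for i in range(n))
    v=np.linalg.solve(A,target-p)
    print("row",np.round(v/30,3),np.round(np.degrees(w)/n/6,3),"x",n,"| left (goal axes) mm",np.round(GOAL.inv().apply(target-p),2),"deg",np.round(np.degrees(w),2),
     "F along normal",np.round(N@np.array(s["force"]),2),"F",np.round(s["force"],2),"t",np.round(s["clock"],2),"width",np.round(s["width"],1))
E
python3 -c "
from h import *
plan(SPK+N*70,24)"
```

```text
row [ 0.415 -0.613  0.195] [-0.015  0.068  0.173] x 24 | left (goal axes) mm [ 176.66 -494.53  150.44] deg [-2.18  9.84 24.96] F along normal -0.29 F [ 0.24  0.29 -0.25] t 0.9 width 85.4
```

```bash
R='[0.415,-0.613,0.195,-0.015,0.068,0.173]'; python3 -m crank '[[[0.415,-0.613,0.195,-0.015,0.068,0.173],[0.415,-0.613,0.195,-0.015,0.068,0.173],[0.415,-0.613,0.195,-0.015,0.068,0.173],[0.415,-0.613,0.195,-0.015,0.068,0.173],[0.415,-0.613,0.195,-0.015,0.068,0.173],[0.415,-0.613,0.195,-0.015,0.068,0.173],[0.415,-0.613,0.195,-0.015,0.068,0.173],[0.415,-0.613,0.195,-0.015,0.068,0.173],[0.415,-0.613,0.195,-0.015,0.068,0.173],[0.415,-0.613,0.195,-0.015,0.068,0.173],[0.415,-0.613,0.195,-0.015,0.068,0.173],[0.415,-0.613,0.195,-0.015,0.068,0.173]]]' 1
python3 -c "
from h import *
plan(SPK+N*70,12)"
```

```text
clock: 1.9
eef_pos: [358.5, -317.9, 164.2]
tool_rot: [3.12, -0.091, 0.233]
force: [0.1, 0.1, -0.2]
width: -0.0
row [ 0.401 -0.615  0.185] [-0.004  0.064  0.159] x 12 | left (goal axes) mm [ 116.59 -235.17   71.67] deg [-0.28  4.62 11.42] F along normal -0.19 F [ 0.13  0.12 -0.17] t 1.9 width -0.0
```

```bash
python3 -m crank '[[[0.4,-0.615,0.185,-0.004,0.064,0.16],[0.4,-0.615,0.185,-0.004,0.064,0.16],[0.4,-0.615,0.185,-0.004,0.064,0.16],[0.4,-0.615,0.185,-0.004,0.064,0.16],[0.4,-0.615,0.185,-0.004,0.064,0.16],[0.4,-0.615,0.185,-0.004,0.064,0.16],[0.4,-0.615,0.185,-0.004,0.064,0.16],[0.4,-0.615,0.185,-0.004,0.064,0.16],[0.4,-0.615,0.185,-0.004,0.064,0.16],[0.4,-0.615,0.185,-0.004,0.064,0.16],[0.4,-0.615,0.185,-0.004,0.064,0.16],[0.4,-0.615,0.185,-0.004,0.064,0.16]]]'
python3 -c "
from h import *
plan(SPK+N*20,4)
im=ctrl.get_image('scene');o=im['color'].copy()
f=5;x0,y0=160,180
c=cv2.resize(o[y0:y0+100,x0:x0+130],None,fx=f,fy=f,interpolation=cv2.INTER_CUBIC)
for P in(SPK,OTM):
  u=project(im,P)[0];cv2.drawMarker(c,tuple(((u+.5-[x0,y0])*f).astype(int).tolist()),(255,0,0),0,14,1)
save('hover',c)"
```

```text
clock: 2.9
eef_pos: [486.1, -69.0, 115.0]
tool_rot: [3.141, -0.186, 0.019]
force: [0.8, -0.6, -0.8]
width: -0.2
row [-0.073  0.078  0.413] [ 0.008 -0.027 -0.034] x 4 | left (goal axes) mm [-8.53  9.39 49.63] deg [ 0.19 -0.64 -0.81] F along normal -0.91 F [ 0.77 -0.61 -0.79] t 2.9 width -0.2
```

View pics/hover.png

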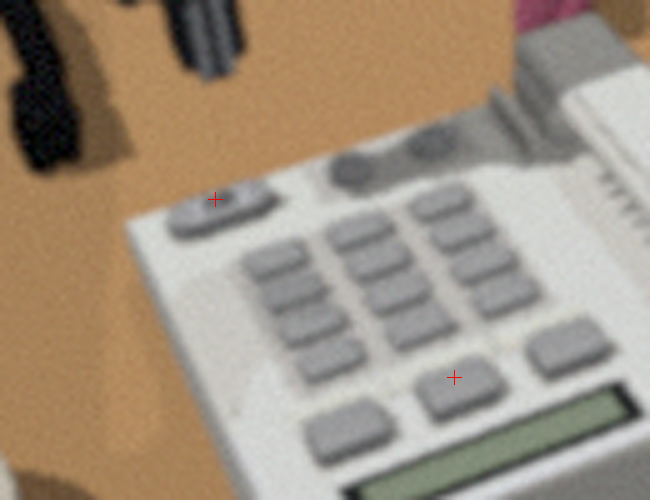

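The scene crop has the projected targets on both keys: the speaker key at (215,199), the middle one-touch key at (455,377). Each is within about 2 mm of the key centre. I'll go down in steps.

```bash
python3 -m crank '[[[-0.08,0.08,0.41,0.01,-0.03,-0.035],[-0.08,0.08,0.41,0.01,-0.03,-0.035],[-0.08,0.08,0.41,0.01,-0.03,-0.035],[-0.08,0.08,0.41,0.01,-0.03,-0.035],[0,0,0,0,0,0]]]'
python3 -c "
from h import *
plan(SPK+N*5,3)"
```

```text
clock: 3.37
eef_pos: [495.8, -69.2, 69.1]
tool_rot: [-3.137, -0.166, 0.061]
force: [0.8, 0.0, -0.3]
width: 0.2
row [-0.113  0.098  0.197] [-0.03   0.029  0.088] x 3 | left (goal axes) mm [-10.12   8.94  17.77] deg [-0.54  0.52  1.58] F along normal -0.45 F [ 0.76  0.   -0.32] t 3.37 width 0.2
```

```bash
python3 -c "
from h import *
plan(SPK+N*20,3)"
python3 -m crank '[[[-0.11,0.1,0,-0.03,0.03,0.09],[-0.11,0.1,0,-0.03,0.03,0.09],[-0.11,0.1,0,-0.03,0.03,0.09],[0,0,0,0,0,0],[0,0,0,0,0,0]]]'
python3 -c "
from h import *
plan(SPK+N*20,3);ctrl.get_image('top');plan(SPK+N*20,3);ctrl.get_image('top');plan(SPK+N*20,3)"
```

```text
row [-0.114  0.097  0.031] [-0.03   0.029  0.088] x 3 | left (goal axes) mm [-10.12   8.94   2.77] deg [-0.54  0.52  1.58] F along normal -0.45 F [ 0.76  0.   -0.32] t 3.37 width 0.2
clock: 3.78
eef_pos: [490.3, -81.6, 74.4]
tool_rot: [-3.138, -0.169, 0.02]
force: [0.2, -0.2, 0.1]
width: -0.4
row [-0.058 -0.036  0.101] [-0.005  0.018 -0.04 ] x 3 | left (goal axes) mm [-5.19 -3.34  9.05] deg [-0.1   0.32 -0.71] F along normal 0.11 F [ 0.21 -0.18  0.15] t 3.78 width -0.4
row [-0.057 -0.038  0.101] [-0.005  0.018 -0.039] x 3 | left (goal axes) mm [-5.18 -3.45  9.07] deg [-0.08  0.32 -0.71] F along normal -0.35 F [ 0.5   0.16 -0.27] t 3.83 width -0.3
row [-0.058 -0.035  0.099] [-0.005  0.018 -0.037] x 3 | left (goal axes) mm [-5.26 -3.18  8.9 ] deg [-0.09  0.33 -0.67] F along normal -0.8 F [ 0.13 -0.58 -0.79] t 3.88 width 0.1
```

```bash
python3 -m crank '[[[-0.17,-0.11,0.1,-0.015,0.05,-0.11],[0,0,0,0,0,0],[0,0,0,0,0,0]]]'
python3 -c "
from h import *
plan(SPK+N*12,1)"
```

```text
clock: 4.13
eef_pos: [488.6, -78.2, 75.0]
tool_rot: [-3.139, -0.167, 0.034]
force: [-0.3, -0.4, -0.3]
width: 0.0
row [-0.121  0.006  0.598] [-0.022  0.07   0.012] x 1 | left (goal axes) mm [-3.76  0.13 17.9 ] deg [-0.13  0.42  0.07] F along normal -0.21 F [-0.28 -0.36 -0.27] t 4.13 width 0.0
```

```bash
for i in 1 2; do python3 -m crank '[[[-0.06,0,0.15,0,0.03,0]]]' | sed -n 1,2p; done; python3 -m crank '[[[0,0,0,0,0,0],[0,0,0,0,0,0]]]'| sed -n 1,2p
python3 -c "
from h import *
plan(SPK+N*5,1)"
```

```text
clock: 4.22
eef_pos: [489.4, -78.3, 73.1]
clock: 4.3
eef_pos: [490.3, -78.6, 70.9]
clock: 4.47
eef_pos: [490.6, -78.7, 70.3]
row [-0.155 -0.01   0.668] [-0.048  0.108  0.021] x 1 | left (goal axes) mm [-4.86 -0.38 19.98] deg [-0.29  0.65  0.13] F along normal 0.53 F [0.04 0.16 0.54] t 4.47 width 0.1
```

```bash
for i in 1 2; do python3 -m crank '[[[-0.22,0,0.4,-0.02,0.08,0]]]' | sed -n 1,2p; done
python3 -c "
from h import *
plan(SPK+N*5,1)"
```

```text
clock: 4.55
eef_pos: [491.5, -79.9, 65.3]
clock: 4.63
eef_pos: [492.6, -81.4, 59.7]
row [-0.156 -0.105  0.31 ] [-0.073  0.222  0.025] x 1 | left (goal axes) mm [-4.91 -3.22  9.16] deg [-0.44  1.33  0.15] F along normal -0.09 F [0.56 0.13 0.01] t 4.63 width -0.0
```

```bash
python3 -c "
from h import *
s=ctrl.read_state();print(np.round(s['qpos'],3),np.round(s['qd'],3),np.round(s['tool_rot'],3),np.round(s['eef_pos'],1))"
python3 -m crank '[[[0,0,0,0,0,0],[0,0,0,0,0,0]]]'| sed -n 1,3p
python3 -m crank '[[[0,0,0,0,0.25,0],[0,0,0,0,0,0]]]'| sed -n 1,3p
python3 -c "
from h import *
s=ctrl.read_state();print(np.round(s['qpos'],3),np.round(s['qd'],3));plan(SPK+N*5,1)"
```

```text
[-0.055  0.692  0.273  2.211 -1.099  0.233 -0.317] [ 0.084  0.151 -0.063 -0.081 -0.     0.001  0.027] [-3.134 -0.151  0.036] [492.6 -81.4  59.7]
clock: 4.8
eef_pos: [492.7, -82.0, 58.3]
tool_rot: [-3.134, -0.15, 0.035]
clock: 4.97
eef_pos: [497.2, -83.5, 64.3]
tool_rot: [-3.132, -0.164, 0.035]
[-0.044  0.682  0.267  2.207 -1.099  0.233 -0.312] [-0.007  0.025 -0.006  0.01   0.002  0.009 -0.004]
row [-0.335 -0.176  0.436] [-0.097  0.099  0.019] x 1 | left (goal axes) mm [-10.21  -5.38  12.91] deg [-0.58  0.6   0.11] F along normal 0.8 F [ 0.14 -0.57  0.83] t 4.97 width 0.1
```

The wrist joints 5 and 6 have run into their range ends: an outward tilt isn't reachable this close to the base. I'll press the speaker key with a nearly vertical tool instead, with the far fingertip edge over the key centre.

```bash
export PT=3; python3 -m crank '[[[0.08,-0.1,0.45,-0.1,0.02,0],[0.06,-0.07,0.45,-0.09,0.02,0],[0,0,0.2,0,0,0],[0,0,0,0,0,0]]]'| sed -n 1,3p
python3 -c "
from h import *
s=ctrl.read_state();print(np.round(s['qpos'],3),np.round(s['qd'],3));plan(SPK+[-9,0,6],2)"
```

```text
clock: 5.72
eef_pos: [481.4, -76.6, 61.0]
tool_rot: [3.14, 0.045, 0.035]
[-0.297  0.794  0.613  2.072 -0.818  0.582 -0.627] [ 0.003 -0.013 -0.01   0.016 -0.008 -0.01   0.009]
row [0.002 0.028 0.169] [ 0.006 -0.037  0.011] x 2 | left (goal axes) mm [ 0.19  1.68 10.13] deg [ 0.07 -0.44  0.14] F along normal 0.91 F [0.24 0.2  0.97] t 5.72 width 0.0
```

Control is accurate again. I'll go down to about 6 mm above the key, then feel for contact.

```bash
export PT=3; python3 -m crank '[[[0,0.05,0.16,0,-0.04,0],[0,0,0.14,0,0,0],[0,0,0,0,0,0],[0,0,0,0,0,0]]]'| sed -n 1,4p
python3 -m crank '[[[0,0,0.07,0,0,0],[0,0,0,0,0,0]]]'| sed -n 1,4p
python3 -m crank '[[[0,0,0.07,0,0,0],[0,0,0,0,0,0]]]'| sed -n 1,4p
python3 -c "
from h import *
plan(SPK+[-9,0,-3.4],2)"
```

```text
clock: 6.05
eef_pos: [480.1, -79.5, 52.3]
tool_rot: [-3.141, 0.048, 0.032]
force: [-0.1, 0.2, 0.3]
clock: 6.22
eef_pos: [480.3, -80.1, 50.6]
tool_rot: [3.142, 0.046, 0.031]
force: [0.5, 0.6, -0.2]
clock: 6.38
eef_pos: [480.4, -80.3, 48.7]
tool_rot: [3.141, 0.046, 0.031]
force: [0.1, -0.4, -0.1]
row [ 0.018 -0.033  0.119] [ 0.001 -0.032 -0.008] x 2 | left (goal axes) mm [ 1.1  -1.99  7.11] deg [ 0.01 -0.38 -0.1 ] F along normal -0.13 F [ 0.1  -0.35 -0.12] t 6.38 width -0.3
```

```bash
export PT=3; for i in 1; do python3 -m crank '[[[0.02,-0.06,0.08,0,0,0],[0,0,0,0,0,0]]]'| sed -n 2,4p
python3 -m crank '[[[0,0,0.08,0,0,0]]]'| sed -n 2,4p
python3 -m crank '[[[0,0,0.08,0,0,0]]]'| sed -n 2,4p
done
python3 -c "
from h import *
plan(SPK+[-9,0,-3.4],1)"
```

```text
eef_pos: [481.1, -78.3, 46.1]
tool_rot: [3.141, 0.045, 0.031]
force: [-0.8, 0.1, 0.8]
eef_pos: [481.4, -78.4, 43.9]
tool_rot: [3.141, 0.044, 0.031]
force: [1.2, -0.1, 2.4]
eef_pos: [481.8, -78.5, 41.6]
tool_rot: [3.14, 0.043, 0.032]
force: [0.5, 1.2, 4.7]
row [-0.024 -0.008  0.003] [ 0.01  -0.087 -0.014] x 1 | left (goal axes) mm [-0.73 -0.25  0.1 ] deg [ 0.06 -0.52 -0.08] F along normal 4.51 F [0.5  1.25 4.68] t 6.72 width -0.2
```

The force is 4.7 N at the predicted depth, so the key is about 4 mm down. I'll ease it a touch further, then retract.

```bash
python3 -m crank '[[[0,0,0.03,0,0,0]]]'| sed -n 1,4p
python3 -m crank '[[[0,0,-0.3,0,0,0],[0,0,-0.6,0,0,0],[0,0,-0.8,0,0,0],[0,0,-0.8,0,0,0],[0,0,0,0,0,0]]]'| sed -n 1,4p
export PT=0;python3 -c "
from h import *
s=ctrl.read_state();print(np.round(s['qpos'],3))
plan(OTM+[-9,0,40],6)"
```

```text
clock: 6.8
eef_pos: [482.1, -78.5, 40.6]
tool_rot: [3.141, 0.043, 0.032]
force: [0.1, -0.0, 4.9]
clock: 7.22
eef_pos: [482.7, -78.6, 118.3]
tool_rot: [3.141, 0.05, 0.029]
force: [0.4, -1.6, 0.5]
[-0.365  0.719  0.73   2.034 -0.709  0.716 -0.717]
row [ 0.788 -0.257  0.023] [ 0.     0.08  -0.006] x 6 | left (goal axes) mm [141.81 -45.98   8.31] deg [ 0.    2.87 -0.2 ] F along normal 0.46 F [ 0.43 -1.59  0.54] t 7.22 width 0.0
```

```bash
export PT=-10;python3 -m crank '[[[0.79,-0.26,0,0,0.2,0],[0.79,-0.26,0,0,0.2,0],[0.79,-0.26,0,0,0.2,0],[0.79,-0.26,0,0,0.2,0],[0.79,-0.26,0,0,0.2,0],[0.79,-0.26,0,0,0.2,0],[0,0,0,0,0.2,0],[0,0,0,0,0.2,0],[0,0,0,0,0.2,0],[0,0,0,0,0,0]]]'| sed -n 1,4p
python3 -c "
from h import *
s=ctrl.read_state();print(np.round(s['qpos'],3))
plan(OTM+N*30,3)
im=ctrl.get_image('scene');o=im['color'].copy()
f=5;x0,y0=160,180
c=cv2.resize(o[y0:y0+100,x0:x0+130],None,fx=f,fy=f,interpolation=cv2.INTER_CUBIC)
for P in(SPK,OTM):
  u=project(im,P)[0];cv2.drawMarker(c,tuple(((u+.5-[x0,y0])*f).astype(int).tolist()),(255,0,0),0,14,1)
save('hover2',c)"
```

```text
clock: 8.05
eef_pos: [626.5, -22.7, 119.3]
tool_rot: [-3.139, -0.142, 0.03]
force: [-0.9, 0.6, -0.6]
[-0.412  0.78   0.673  1.841 -0.828  0.661 -0.797]
row [-0.033  0.061  0.217] [-0.005  0.103 -0.011] x 3 | left (goal axes) mm [-3.43  5.44 19.45] deg [-0.1   1.85 -0.19] F along normal -0.39 F [-0.89  0.56 -0.55] t 8.05 width -0.1
```

View pics/hover2.png

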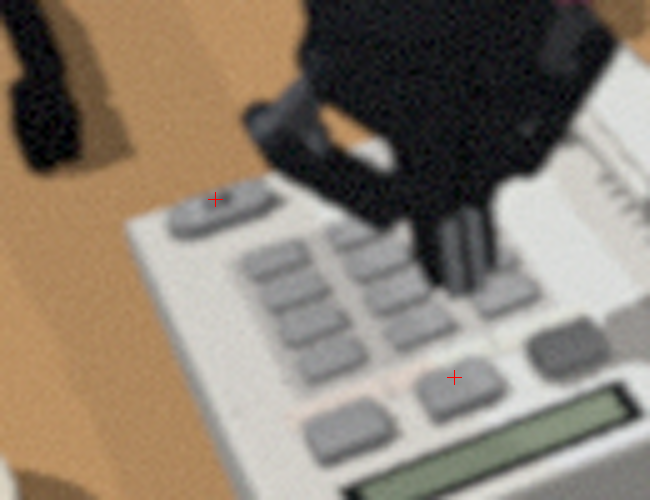

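The speaker key is back up and the phone hasn't shifted: the markers still sit on their keys at (215,199) and (455,377). Tilted posture is in range here. Now the middle one-touch key.

```bash
export PT=-10; python3 -m crank '[[[-0.04,0.07,0.25,0,0.1,0],[-0.04,0.07,0.25,0,0.1,0],[-0.04,0.07,0.25,0,0.1,0],[0,0,0,0,0,0],[0,0,0,0,0,0]]]'| sed -n 1,4p
python3 -c "
from h import *
s=ctrl.read_state();print(np.round(s['qpos'],3))
plan(OTM+N*6,3)"
```

```text
clock: 8.52
eef_pos: [626.9, -28.5, 95.9]
tool_rot: [-3.139, -0.172, 0.03]
force: [0.9, -0.5, 1.5]
[-0.366  0.792  0.606  1.88  -0.897  0.568 -0.719]
row [ 0.005 -0.004  0.226] [-0.008  0.009 -0.009] x 3 | left (goal axes) mm [ 0.44 -0.38 20.37] deg [-0.14  0.17 -0.16] F along normal 1.3 F [ 0.91 -0.49  1.48] t 8.52 width 0.1
```

```bash
export PT=-10; python3 -m crank '[[[0,0,0.22,0,0,0],[0,0,0.22,0,0,0],[0,0,0.2,0,0,0],[0,0,0,0,0,0],[0,0,0,0,0,0]]]'| sed -n 1,4p
python3 -c "
from h import *
s=ctrl.read_state();print(np.round(s['qpos'],3))
plan(OTM-N*4,3)"
```

```text
clock: 8.93
eef_pos: [631.7, -27.9, 75.7]
tool_rot: [-3.139, -0.172, 0.031]
force: [-0.0, -0.6, 0.5]
[-0.345  0.822  0.572  1.876 -0.927  0.537 -0.694]
row [-0.009  0.001  0.108] [-0.008  0.009 -0.006] x 3 | left (goal axes) mm [-0.8   0.1   9.69] deg [-0.14  0.16 -0.1 ] F along normal 0.49 F [-0.03 -0.6   0.49] t 8.93 width 0.3
```

```bash
export PT=-10; python3 -m crank '[[[-0.02,0,0.11,0,0,0],[0,0,0,0,0,0]]]'| sed -n 2,4p
python3 -m crank '[[[0,0,0.09,0,0,0]]]'| sed -n 2,4p
python3 -m crank '[[[0,0,0.08,0,0,0]]]'| sed -n 2,4p
python3 -c "
from h import *
plan(OTM-N*4,1)"
```

```text
eef_pos: [631.7, -27.8, 72.0]
tool_rot: [-3.139, -0.172, 0.032]
force: [-0.3, 0.5, -0.4]
eef_pos: [632.6, -27.9, 69.7]
tool_rot: [-3.139, -0.173, 0.031]
force: [0.2, -0.5, 1.5]
eef_pos: [633.0, -27.9, 67.4]
tool_rot: [-3.139, -0.173, 0.032]
force: [-2.1, 0.3, 2.9]
row [-0.021  0.002  0.042] [-0.022  0.018 -0.014] x 1 | left (goal axes) mm [-0.65  0.05  1.26] deg [-0.13  0.11 -0.08] F along normal 3.24 F [-2.14  0.33  2.91] t 9.27 width -0.2
```

```bash
python3 -m crank '[[[-0.01,0,0.06,0,0,0]]]'| sed -n 2,4p
python3 -m crank '[[[0,0,0.04,0,0,0]]]'| sed -n 2,4p
python3 -m crank '[[[0,0,0,0,0,0]]]'| sed -n 2,4p
```

```text
eef_pos: [633.3, -27.9, 65.8]
tool_rot: [-3.139, -0.173, 0.032]
force: [-0.8, 0.6, 5.9]
eef_pos: [633.5, -27.9, 64.9]
tool_rot: [-3.138, -0.174, 0.031]
force: [-2.3, -0.3, 5.7]
eef_pos: [633.5, -27.9, 65.0]
tool_rot: [-3.138, -0.174, 0.031]
force: [-2.5, -0.1, 5.2]
```

About 5.5 N along the normal at the expected depth, so this key is pressed. I'll retract and take the hand away.

```bash
python3 -m crank '[[[0,0,-0.3,0,0,0],[0,0,-0.6,0,0,0],[0,0,-0.9,0,0,0],[0,0,-0.9,0,0,0],[0,0,-0.9,0,0,0],[0,0,-0.9,0,0,0],[-0.8,0,-0.5,0,0,0],[-0.8,0,-0.5,0,0,0],[-0.8,0,0,0,0,0],[-0.8,0,0,0,0,0],[-0.8,0,0,0,0,0],[0,0,0,0,0,0]]]'| sed -n 1,4p
python3 -m crank '[[[0,0.8,-0.1,0,0,0],[0,0.8,-0.1,0,0,0],[0,0.8,-0.1,0,0,0],[0,0.8,-0.1,0,0,0],[0,0.8,-0.1,0,0,0],[0,0.8,-0.1,0,0,0],[0,0.8,0,0,0,0],[0,0.8,0,0,0,0],[0,0,0,0,0,0],[0,0,0,0,0,0]]]'| sed -n 1,4p
python3 -c "
from h import *
import pickle
im=ctrl.get_image('top');b=pickle.load(open('top.pkl','rb'));sc=ctrl.get_image('scene');sb=pickle.load(open('scene.pkl','rb'))
save('end',np.vstack([np.hstack([x['color'][100:360,130:490] for x in(im,b)]),np.hstack([x['color'][100:360,120:480] for x in(sc,sb)])]))
for q in('phone','handset','tape_roll','tag_gun','marker','speaker_key_top','one_touch_middle_top'):
  for i in(b,sc,im):
    if i is b: continue
    r=ctrl.search_frame(q,i)[:2];print(q,i['shot'],[(np.round(x['conf'],2),np.round(x['extent'])) for x in r])
print(np.round(ctrl.read_state()['force'],1))"
```

```text
clock: 10.52
eef_pos: [479.7, -34.2, 216.7]
tool_rot: [-3.136, -0.175, 0.029]
force: [-0.8, 0.4, -0.5]
clock: 11.35
eef_pos: [482.7, -233.9, 237.0]
tool_rot: [-3.135, -0.177, 0.033]
force: [-0.3, -0.0, 0.5]
phone 8 [(np.float64(0.58), array([262., 254., 149., 113.]))]
phone 7 [(np.float64(0.56), array([307., 209., 115., 102.]))]
handset 8 [(np.float64(0.83), array([414., 269.,  65.,  69.])), (np.float64(0.82), array([163., 190.,  31.,  53.]))]
handset 7 [(np.float64(0.92), array([207., 132.,  21.,  64.])), (np.float64(0.9), array([270., 206.,  28.,  93.]))]
tape_roll 8 [(np.float64(0.59), array([138., 294.,  64.,  55.]))]
tape_roll 7 [(np.float64(0.97), array([418., 214.,  59.,  52.]))]
tag_gun 8 []
tag_gun 7 [(np.float64(0.92), array([200., 210.,  53.,  52.]))]
marker 8 [(np.float64(0.63), array([329., 295.,  59.,  45.]))]
marker 7 [(np.float64(0.76), array([277., 145.,  54.,  16.]))]
speaker_key_top 8 [(np.float64(0.59), array([206., 222.,  21.,   9.]))]
speaker_key_top 7 [(np.float64(0.67), array([344., 251.,  19.,   7.]))]
one_touch_middle_top 8 [(np.float64(0.73), array([359., 209.,  42.,  60.])), (np.float64(0.59), array([254., 258.,  15.,  14.]))]
one_touch_middle_top 7 []
[ 0.3  0.  -0.3]
```

View pics/end.png

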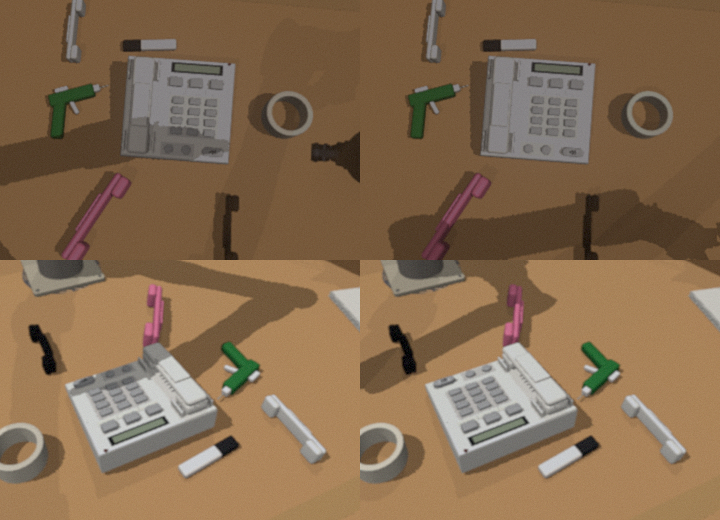

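The end pictures (left) match the start ones (right): the phone, handset, tape roll, tag gun and marker are all where they were, and the arm is clear.

```bash
python3 -c "
from cell import ctrl
print(ctrl.finish_job())"
```

```text
the job is handed in; nothing more can be done
None
```

I pressed the speaker key, let it spring back, then pressed the middle one-touch key, took the arm clear and handed the job in at about 11.5 s of the 42 s allowed.

- **Speaker key:** it took about 4.9 N, which puts it roughly 4–5 mm down, past the 2.5 mm needed. A picture taken before the second press showed it back up and the phone not shifted.
- **Middle one-touch key:** it took about 5.5 N along the panel's normal, also roughly 5 mm down.
- **End check:** by eye and by the detections, the phone, handset, tape roll, tag gun and marker are where they started. The wrist force reads about zero.

**What disagreed or failed:**
- **Tilt on the speaker key:** the planned 10-degree tilt drove joints 5 and 6 to the ends of their range. I backed off and pressed that key with a nearly vertical tool instead.
- **Phone fit:** the corner fit was off by about 1 pixel (2 mm), but the depth readings on the keys agreed with it to about 1 mm.
- **Detections at the end:** the networks missed the tag gun in the scene picture and the middle key in the top picture. Both are plainly visible there.
- **Key travel:** I judged it only from force and tool depth, since it cannot be read directly.

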